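# Pull the snug cap off a mailing tube

### The job

Open the mailing tube: take the puller by its orange handle, slide its fork under the rim of the white cap until the fork comes home against the tube with a light push of a few newtons, then ease the cap slowly and straight up until it pops off. Finally stand the puller, with the cap still lying level on its fork, upright on the floor of the green tray and let go. Do not press hard on the tube or yank the cap, never touch the cap or tube with the gripper, and leave the tape roll, the books and the white tub alone.

Things in the scene. Friction and masses are not known exactly. Their poses are not given: they have to be found in the camera images.
- puller: Loose 160 g puller on four 11 mm feet. Origin at foot level below the centre of handle and cap seat; z up; its U-fork opens along +x (slide it that way onto the tube). A spine at the back (x -40 to -35, y +-15 mm) carries a top plate (z 41 to 46, x -40 to 12, y +-12 mm), which passes over the cap, and on it the orange handle.
- puller_handle (a point): Point on the handle's axis 72 mm above the feet. Handle: orange, 20 x 20 mm square along x and y, 46 to 94 mm above the feet, at x = y = 0 of the puller. Gripping its front and back (x) faces lets the puller pitch least.
- puller_seat (a point): Centre of the cap seat, 16 mm above the feet: the cap rim's underside centre comes to lie here, give or take 3 mm fore and aft. Fork: two steel tines along x, tops at this height, 5 mm thick, inner faces 27 mm and outer faces 34 mm to either side, from 40 mm behind to 24 mm ahead.
- puller_throat (a point): Middle of the front face of the bar closing the U at the back, 25.5 mm behind the seat: the fork is home when this face presses on the tube, lightly, with some 3 to 8 N (over 12 N dents it).
- puller_lips (a point): Midway between the lips, 21 mm ahead of the seat, 3 mm above the tine tops. A 3 mm long lip stands up at the end of each tine (21 to 24 mm ahead). Enter with the lips below the cap's rim; only with the fork home are they beyond it, else they lift the cap crooked.
- cap: Loose white plug cap, 30 g. Origin: centre of the underside of its round rim (66 mm wide, 4 mm thick, boss 1.5 mm on top), which lies on the tube's mouth, overhanging 8 mm. Plug 13 mm deep, 41 mm wide. Damped sprung lugs grip it: pulled at 10 mm/s or less it pops at some 9 to 16 N after about 4 mm of lift; faster pulls meet far more (over 18 N is a yank). Free at 14 mm.
- tube: Brown cardboard mailing tube, fixed upright in a round black holder. Origin on the bench on the tube's axis, z up. Tube 50 mm in diameter, top at 150 mm. Holder: foot 110 mm wide, 12 mm high; collar 64 mm wide up to 57 mm. Above that nothing stands round the tube.
- tube_mouth (a point): Centre of the tube's mouth, on its axis, 150 mm above the bench.
- tray: Green open tray, fixed, 180 x 180 mm outside, 28 mm high, walls and floor 4 mm thick. Origin: centre of its underside, on the bench.
- tray_in (a point): Centre of the tray's inner floor, 4 mm above the bench; axes as the tray's, its sides run along x and y.
- tape_roll: Bystander: brown roll of tape lying flat, 100 mm in diameter, 48 mm high. Origin: centre of its underside.
- books: Bystander: pile of two orange books, 115 x 165 mm, 36 mm high. Origin: centre of the underside.
- tub: Bystander: white round tub, 68 mm in diameter, 75 mm high. Origin: centre of its underside.
Not all that is in view belongs to the job. Of the things like the cap, leave any that is blue; of the rest the smaller one is meant.

How it is judged:
On the way, in this order (a step that is already met when the one before it is completed fails the run):
1. fork pushed home under the rim: throat on the tube with over 2 N, seat within 5 mm of the cap's axis, tine tops no more than 14 mm below the rim, cap still seated (contact force between puller and tube above 2 N and horizontal distance between puller_seat and cap below 0.005 m and z of puller_seat in the frame of cap between -0.014 and 0.001 m and z of cap in the frame of tube_mouth below 0.003 m), for 0.05 s.
2. the cap is off: more than 20 mm above the tube's mouth, straight above it, lying level on the puller's fork (z of cap in the frame of tube_mouth above 0.02 m and horizontal distance between cap and tube_mouth below 0.015 m and distance between cap and puller_seat below 0.006 m and angle between the z axis of cap and the z axis of puller, either way round below 0.06 rad), for 0.1 s.
At the end, for the whole second after the job is handed in: The puller stands upright (within 0.06 rad) and at rest with its feet on the tray's floor (within 3 mm), within 55 mm of the tray's centre along each side of the tray, and the cap lies level (within 0.08 rad) on its fork, within 7 mm of the seat; nothing is held (x of puller in the frame of tray_in between -0.055 and 0.055 m and y of puller in the frame of tray_in between -0.055 and 0.055 m and z of puller in the frame of tray_in below 0.003 m and angle between puller's own z axis and vertical below 0.06 rad and distance between cap and puller_seat below 0.007 m and angle between cap's own z axis and vertical below 0.08 rad and linear speed of each of puller, cap below 0.01 m/s); the robot touches nothing.
It fails at once if the puller presses on the tube with more than 12 N (contact force between puller and tube above 12 N).
It fails at once if the puller pulls or presses on the cap with more than 18 N (contact force between puller and cap above 18 N).
It fails at once if the cap is tipped by more than 0.25 rad (angle between cap's own z axis and vertical above 0.25 rad).
It fails at once if the gripper or arm touches the cap or the tube (contact force between any of the fingers, the arm and cap above 0.5 N or contact force between any of the fingers, the arm and tube above 0.5 N).
It fails at once if the tape roll, books or tub is moved more than 20 mm (distance of any of tape_roll, books, tub from where it was at the start of the episode above 0.02 m).
It also fails if it takes over 72 s, if anything falls off the work surface, if the arm or the gripper's body presses on something with over 40 N, if the wrist force passes 120 N, or if a joint passes its speed limit or range.

### The arm

A 6-joint arm with a two-finger parallel gripper is mounted at the origin on the work surface. World frame = base frame: x ahead of the robot, y to its left, z up, the work surface at z = 0. Lengths are in m, angles in rad, forces in N, time in s.
With the tool pointing down it reaches from about 0.35 to 0.975 m from the base axis. Payload 7.1 kg.
Tool frame: the origin (TCP) lies at the very end of the fingers, on their centre line; the grasp point (between the pads) lies 19 mm behind it; z points along the fingers, y is the line along which they close (so a half turn about z gives the same grasp; the last joint's range is limited). The gripper opens to 88 mm and grips with 3 to 60 N. Pads are 20 mm wide; open, the fingers measure 115 mm over their backs; the gripper's body (75 mm by 178 mm) begins 61 mm behind the grasp point.
Start: joints at [-0.019, 0.423, 1.63, -0, 1.089, -0.019], TCP at [0.625, 0, 0.223] pointing down, gripper open.
Joint ranges: [-3, 3], [-0.9, 2.11], [0.09, 2.58], [-1.31, 4.45], [0.11, 2.69], [-2.54, 2.54]. Speed limits (rad/s): [2.39, 2.39, 3.01, 3.14, 3.14, 3.14].

### API

Orientations are given as [roll, pitch, yaw] about the fixed x, y, z axes, in that order (R = Rz(yaw) Ry(pitch) Rx(roll)).
In Python, from workcell import ctrl gives the robot as it stands.
- The arm moves only by the tool apply_moves, never from a script. Its argument "targets" is a list of rows, each an object of numbers: "gripper": the finger opening in cm, from 0 to 8.78; "tx", "ty", "tz": the shift along the tool's x, y, z in cm; "yaw": the turn about the tool's z in rad. In form: [{"gripper": .., "tx": .., "ty": .., "tz": .., "yaw": ..}, ...]. A call has 1 to 12 rows; each row is the pose to reach, as a shift and turn from the pose commanded when the call began, along the tool's axes at that moment; what a row does not reach only later rows make up. A row lasts 1/8 s, in which the tool goes at most 62.5 mm and 10.7 degrees, less where a joint would pass 70% of its speed; a pose out of reach is approached as far as the arm can. A call with a gripper value outside its range is refused whole. The fingers move at their own pace and stop on an object; the grip force is fixed at half the most. Time passes only in rows, so rows that repeat a pose let the fingers close. It gives the time, the measured TCP pose, the force, the opening and the grip force at its end, in the units of the state.
- ctrl.get_state(): the state, without advancing time (a new reading comes with each control period).
- ctrl.snapshot(name): name is "scene" or "side" or "wrist"; returns (picture, depth): 480x640x3 uint8, red, green, blue; 480x640 float32, m along the optical axis (not along the pixel's ray), 0 where there is no reading.
- ctrl.camera_info(name): a dict with "mtx" (3x3 intrinsics, pixels), "position" and "orientation" of the camera in the world. Camera axes: x right, y down, z forward; pixel columns grow to the right and rows downward; lengths in m; the calibration is good to about 2 mm. A picture is of the moment at which its call begins: read the wrist's pose just before it. camera_info takes no time and is no camera call; for the wrist camera it gives the pose at the moment of the call.
- ctrl.sign_off(): hands the job in; it is judged then, once.
The state is a dict: "time_s": time; "qpos": joint angles; "joint_velocities": joint speeds; "joint_torque": joint torques, N m; "tool_pos": TCP position; "ee_rot": TCP orientation; "contact_force": force on the tool from outside, world axes, zero at the start; "moment": the same for the moment, N m; "finger_gap": finger opening in m; "grasp_force": force on a finger pad.
Only numpy, scipy, OpenCV 4.12 (cv2) and the standard library are available. Lean on these libraries where they do the work, as an engineer would, in place of code of your own. Each camera call takes 0.05 s, during which the arm holds its last target. There are 200 camera calls.

## Working session

There is one attempt and no reset: what is moved stays moved. The work goes in short steps, Python scripts to look and compute and a tool call to move; the robot and the scene stay as the last step left them, time stands still between calls to the robot, and variables do not carry over. Pictures are saved under pics/ and viewed, at most 10 in all, crops included, and the job is handed in when it is done.

Besides the shell and the picture viewer there is one more tool, called as name(argument=value, ...) on one line, values as JSON. apply_moves: Moves the arm, as the interface text tells. Its arguments: {"type":"object","properties":{"targets":{"type":"array","items":{"type":"object","properties":{"gripper":{"type":"number"},"tx":{"type":"number"},"ty":{"type":"number"},"tz":{"type":"number"},"yaw":{"type":"number"}}}}},"required":["targets"]}

```bash
mkdir -p pics; cat > h.py <<'E'
import numpy as np,cv2
from scipy.spatial.transform import Rotation as R
from workcell import ctrl
def cam(n):
    i=ctrl.camera_info(n);return np.array(i["mtx"]),np.array(i["position"]),i["orientation"]
def rot(o):
    o=np.array(o,float)
    return o if o.shape==(3,3) else (R.from_euler('xyz',o) if o.size==3 else R.from_quat(o)).as_matrix()
def snap(n,f):
    c=cam(n);p,d=ctrl.snapshot(n);np.savez('pics/'+f+'.npz',p=p,d=d,K=c[0],t=c[1],Rm=rot(c[2]))
    cv2.imwrite('pics/'+f+'.png',p[:,:,::-1]);return p,d
def load(f):
    z=np.load('pics/'+f+'.npz');return z['p'],z['d'],z['K'],z['t'],z['Rm']
def cloud(f):
    p,d,K,t,Rm=load(f);v,u=np.mgrid[0:480,0:640]
    r=np.stack([(u-K[0,2])/K[0,0],(v-K[1,2])/K[1,1],np.ones_like(u)],-1)*d[...,None]
    return p,d,r@Rm.T+t
E
python3 - <<'E'
from h import *
print(ctrl.get_state())
for n in("scene","side","wrist"):
    print(n,ctrl.camera_info(n)); snap(n,n+'0')
a=[cv2.imread(f'pics/{n}0.png') for n in("scene","side")]
E
```

```text
{'time_s': 0.0, 'qpos': array([-1.89884284e-02,  4.23831528e-01,  1.63073139e+00,  9.56733582e-06,
        1.08860227e+00, -1.89725171e-02]), 'joint_velocities': array([-1.91214053e-03,  3.07753732e-04, -4.92679719e-04, -6.45926621e-04,
       -9.03217062e-04, -3.98130952e-05]), 'joint_torque': array([ 1.28069914e-03, -5.44622147e+01, -2.73670936e+01,  6.42951974e-02,
        2.27214623e-02, -1.51321510e-04]), 'tool_pos': array([6.24415599e-01, 4.66747114e-05, 2.21891260e-01]), 'ee_rot': array([-3.14002056e+00, -3.83010646e-05,  1.57077594e+00]), 'contact_force': array([-0.47276804, -0.40173978, -0.22392423]), 'moment': array([-0.01408517,  0.01468423,  0.00204457]), 'grasp_force': 0.0, 'finger_gap': 0.08762158997373552}
scene {'mtx': array([[597.67491113,   0.        , 314.63118647],
       [  0.        , 597.67491113, 237.1433084 ],
       [  0.        ,   0.        ,   1.        ]]), 'position': array([1.52060133, 0.57081632, 0.85724982]), 'orientation': array([-2.15523836,  0.02341887,  2.08884052])}
side {'mtx': array([[611.49079098,   0.        , 317.11785403],
       [  0.        , 611.49079098, 245.60726862],
       [  0.        ,   0.        ,   1.        ]]), 'position': array([0.43497794, 0.87362792, 0.85997778]), 'orientation': array([-2.27292197,  0.01206112, -2.99389163])}
wrist {'mtx': array([[371.42112586,   0.        , 318.40422162],
       [  0.        , 371.42112586, 242.05619276],
       [  0.        ,   0.        ,   1.        ]]), 'position': array([0.62520922, 0.06610323, 0.38336034]), 'orientation': array([2.89815409e+00, 1.64262576e-03, 3.80348547e-04])}
```

View pics/scene0.png

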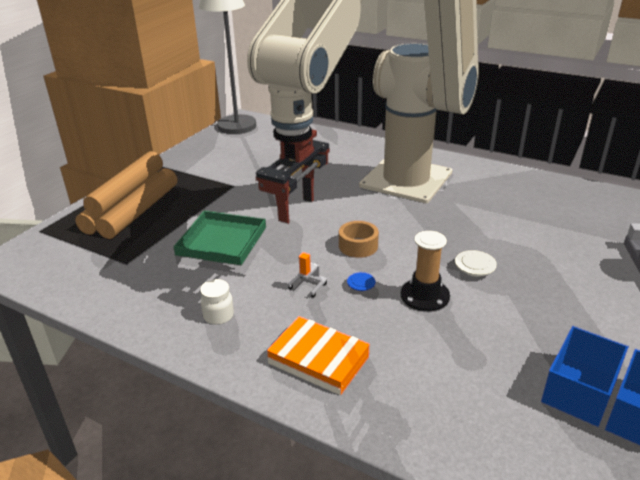

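View pics/side0.png

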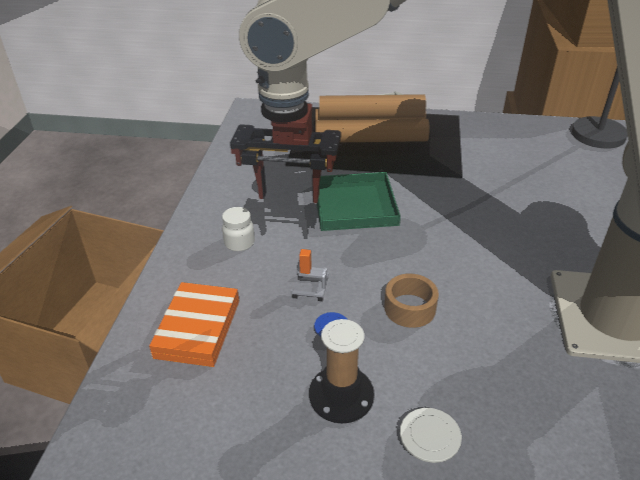

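The tube with its white cap is at scene (430,240) and side (343,335), and the puller's orange handle is at (305,263) and (306,262). The tray is at (222,238) and (358,200). The larger white lid and the blue lid are decoys. Next I measure from the depth and colour data.

```bash
python3 - <<'E'
from h import *
for n,bo,bc in(("scene",(280,240,335,300),(410,225,450,255)),("side",(285,240,335,303),(318,318,370,358))):
    p,d,P=cloud(n+'0');print(n)
    hsv=cv2.cvtColor(p,cv2.COLOR_RGB2HSV);H,S,V=[hsv[...,i].astype(int) for i in range(3)]
    box=lambda b:(slice(b[1],b[3]),slice(b[0],b[2]))
    def rep(name,m):
        q=P[m&(d>0)];print(name,len(q),'med',np.median(q,0).round(4),'p2',np.percentile(q,3,0).round(4),'p98',np.percentile(q,97,0).round(4));return q
    M=np.zeros(d.shape,bool);M[box(bo)]=1
    o=rep('handle',M&(S>150)&(H<15)&(P[...,2]>.03))
    t=o[o[:,2]>.088];print('handle top',len(t),t.mean(0).round(4) if len(t) else '')
    s=M&(P[...,2]>.008)&(S<90);rep('steel',s)
    q=P[s&(d>0)];
    for a,b in((.008,.022),(.022,.036),(.036,.05)):
        k=q[(q[:,2]>a)&(q[:,2]<b)];print(a,len(k),k.mean(0).round(4) if len(k) else '');
        if len(k)>10:
            print(cv2.minAreaRect((k[:,:2]*1000).astype(np.float32)))
    M[:]=0;M[box(bc)]=1
    k=rep('cap',M&(S<60)&(P[...,2]>.14)&(P[...,2]<.17));print(cv2.minEnclosingCircle((k[:,:2]*1000).astype(np.float32)))
    k=rep('tray',(H>60)&(H<90)&(S>80)&(P[...,2]<.06)&(P[...,2]>-.01));k=k[k[:,2]>.02];print(cv2.minAreaRect((k[:,:2]*1000).astype(np.float32)))
for n,b in(("scene",(280,240,335,300)),("side",(280,235,340,305))):
    p=load(n+'0')[0];c=p[b[1]:b[3],b[0]:b[2],::-1];cv2.imwrite(f'pics/c_{n}.png',cv2.resize(c,None,fx=7,fy=7,interpolation=cv2.INTER_CUBIC))
A=[cv2.imread(f'pics/c_{n}.png') for n in("scene","side")];h=max(a.shape[0] for a in A)
A=[cv2.copyMakeBorder(a,0,h-a.shape[0],0,0,cv2.BORDER_CONSTANT) for a in A]
cv2.imwrite('pics/c.png',cv2.resize(np.hstack(A),(790,490*790//805)))
E
```

```text
scene
handle 159 med [0.6087 0.0045 0.0723] p2 [ 0.5941 -0.0087  0.0515] p98 [0.6134 0.0098 0.0936]
handle top 29 [ 6.047e-01 -2.000e-04  9.170e-02]
steel 361 med [0.5804 0.0087 0.0175] p2 [ 0.5612 -0.0337  0.0102] p98 [0.6246 0.0328 0.0481]
0.008 226 [0.5895 0.0071 0.0151]
((592.8763427734375, -0.508056640625), (72.00692749023438, 69.17816162109375), 89.90083312988281)
0.022 30 [0.5651 0.0088 0.0283]
((563.9348754882812, 8.049365997314453), (14.392072677612305, 8.544671058654785), 84.70694732666016)
0.036 100 [0.5871 0.0042 0.0445]
((586.2816772460938, 0.4713611602783203), (27.44108009338379, 56.45686721801758), 83.77286529541016)
cap 462 med [0.5036 0.2506 0.1545] p2 [0.471  0.2218 0.1512] p98 [0.5314 0.2785 0.1575]
((501.2253112792969, 246.51171875), 36.86707305908203)
tray 3293 med [ 0.5276 -0.2988  0.0056] p2 [ 0.4358 -0.3898  0.0005] p98 [ 0.6319 -0.1933  0.028 ]
((-40.68603515625, -74.298828125), (1055.418701171875, 1418.5906982421875), 83.69242858886719)
side
handle 242 med [0.5973 0.008  0.076 ] p2 [ 0.5885 -0.006   0.0484] p98 [0.6072 0.0119 0.0939]
handle top 80 [0.5979 0.
[... 164 characters left out ...]
84336853027344), (73.43363952636719, 65.0040283203125), 89.7245101928711)
0.022 25 [0.5598 0.0089 0.0286]
((559.3284301757812, 4.330177307128906), (23.701419830322266, 5.305037021636963), 78.5087890625)
0.036 206 [0.5767 0.0036 0.0439]
((583.6006469726562, -0.4067192077636719), (33.55651092529297, 51.89726638793945), 86.39685821533203)
cap 1144 med [0.4964 0.2534 0.1533] p2 [0.4682 0.2227 0.1501] p98 [0.5249 0.2806 0.156 ]
((495.8742370605469, 250.33465576171875), 34.03946304321289)
tray 3917 med [ 0.5263 -0.2951  0.0041] p2 [ 4.399e-01 -3.911e-01 -2.000e-04] p98 [ 0.6077 -0.1912  0.0265]
((529.9409790039062, -292.51165771484375), (177.97596740722656, 190.29014587402344), 13.532365798950195)
```

View pics/c.png

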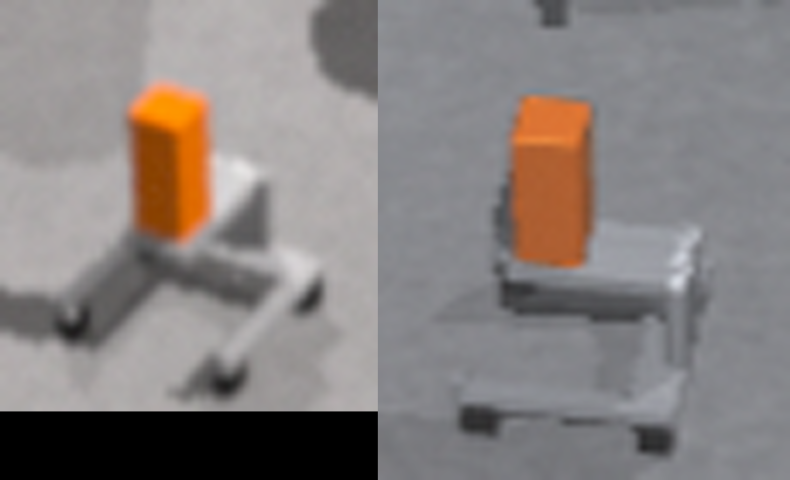

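View pics/wrist0.png

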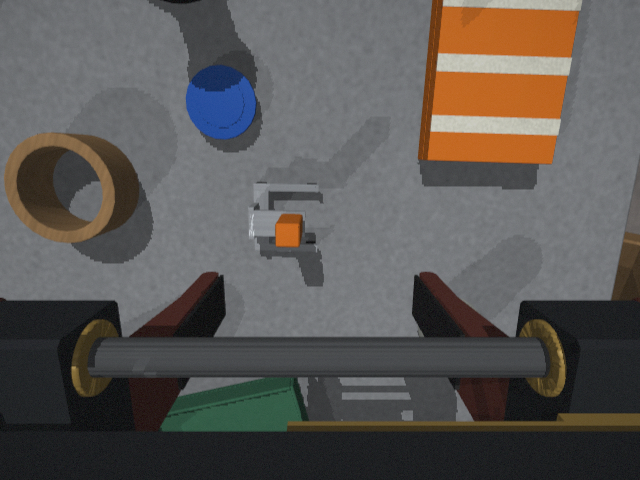

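The crop shows the fork opening along world +x, with a tine on each side and the spine at −x. In the wrist view the handle's top is at (290,230) and the tines run along image x. I refine the puller's position from the wrist cloud.

```bash
python3 - <<'E'
from h import *
p,d,P=cloud('wrist0')
hsv=cv2.cvtColor(p,cv2.COLOR_RGB2HSV);H,S,V=[hsv[...,i].astype(int) for i in range(3)]
M=np.zeros(d.shape,bool);M[175:265,240:335]=1
f=lambda k:print(len(k),k.mean(0).round(4),cv2.minAreaRect((k[:,:2]*1000).astype(np.float32)),k[:,:2].min(0).round(4),k[:,:2].max(0).round(4))
z=P[...,2]
f(P[M&(z>.09)&(S>120)]); f(P[M&(z>.038)&(z<.05)&(S<100)]); k=P[M&(z>.01)&(z<.022)&(S<100)]; f(k)
t=k[(k[:,1]>.02)&(k[:,0]>.57)];print('tine yaw',np.polyfit(t[:,0],t[:,1],1))
for n in('scene0','side0'):
    p,d,P=cloud(n);k=P[(P[...,2]>.035)&(P[...,2]<.06)&(abs(P[...,0]-.47)<.1)&(abs(P[...,1]-.1)<.12)];f(k)
E
```

```text
593 [0.5998 0.0007 0.0956] ((605.850341796875, 28.621944427490234), (81.44799041748047, 22.015260696411133), 77.8094482421875) [ 0.5895 -0.0097] [0.6252 0.0661]
929 [0.5774 0.0015 0.0453] ((585.5350341796875, -0.1574249267578125), (30.341001510620117, 51.68391036987305), 89.37189483642578) [ 0.5596 -0.0151] [0.6115 0.0153]
1227 [0.585  0.0045 0.0154] ((591.7581176757812, -0.6091079711914062), (68.35562896728516, 63.74970626831055), 88.73279571533203) [ 0.5593 -0.0353] [0.6242 0.0342]
tine yaw [0.02189378 0.01650788]
436 [0.4265 0.0336 0.0445] ((463.64910888671875, 101.275390625), (199.73207092285156, 231.39735412597656), 3.8022592067718506) [ 0.3703 -0.0189] [0.5699 0.2194]
761 [0.4217 0.0334 0.0443] ((469.374267578125, 33.686614990234375), (199.99691772460938, 102.46249389648438), 1.075662612915039) [ 0.37   -0.0193] [0.5699 0.0833]
```

apply_moves(targets=[{"ty": -2.5, "tz": 3, "gripper": 8.78}, {"ty": -2.5, "tz": 8}, {"ty": -2.5, "tz": 12}, {"ty": -2.5, "tz": 15}, {"ty": -2.5, "tz": 16.9}, {"ty": -2.5, "tz": 16.9}, {"ty": -2.5, "tz": 16.9, "gripper": 1}, {"ty": -2.5, "tz": 16.9, "gripper": 1}, {"ty": -2.5, "tz": 16.9, "gripper": 1}, {"ty": -2.5, "tz": 16.9, "gripper": 1}, {"ty": -2.5, "tz": 16.9, "gripper": 1}, {"ty": -2.5, "tz": 16.9, "gripper": 1}])

```text
schema error: expected keys gripper, tx, ty, tz, yaw
```

apply_moves(targets=[{"tx": 0, "ty": -2.5, "tz": 3, "yaw": 0, "gripper": 8.78}, {"tx": 0, "ty": -2.5, "tz": 8, "yaw": 0, "gripper": 8.78}, {"tx": 0, "ty": -2.5, "tz": 12, "yaw": 0, "gripper": 8.78}, {"tx": 0, "ty": -2.5, "tz": 15, "yaw": 0, "gripper": 8.78}, {"tx": 0, "ty": -2.5, "tz": 16.9, "yaw": 0, "gripper": 8.78}, {"tx": 0, "ty": -2.5, "tz": 16.9, "yaw": 0, "gripper": 8.78}, {"tx": 0, "ty": -2.5, "tz": 16.9, "yaw": 0, "gripper": 1}, {"tx": 0, "ty": -2.5, "tz": 16.9, "yaw": 0, "gripper": 1}, {"tx": 0, "ty": -2.5, "tz": 16.9, "yaw": 0, "gripper": 1}, {"tx": 0, "ty": -2.5, "tz": 16.9, "yaw": 0, "gripper": 1}, {"tx": 0, "ty": -2.5, "tz": 16.9, "yaw": 0, "gripper": 1}, {"tx": 0, "ty": -2.5, "tz": 16.9, "yaw": 0, "gripper": 1}])

```text
time_s: 1.65
tool_pos: [0.5999, 0.0, 0.0537]
ee_rot: [-3.142, -0.0, 1.571]
contact_force: [0.3, 0.0, 0.1]
finger_gap: 0.0312
grasp_force: 0.0
```

apply_moves(targets=[{"tx": 0, "ty": 0, "tz": 0, "yaw": 0, "gripper": 1}, {"tx": 0, "ty": 0, "tz": 0, "yaw": 0, "gripper": 1}, {"tx": 0, "ty": 0, "tz": 0, "yaw": 0, "gripper": 1}, {"tx": 0, "ty": 0, "tz": 0, "yaw": 0, "gripper": 1}, {"tx": 0, "ty": 0, "tz": -1, "yaw": 0, "gripper": 1}, {"tx": 0, "ty": 0, "tz": -2, "yaw": 0, "gripper": 1}, {"tx": 0, "ty": 0, "tz": -4, "yaw": 0, "gripper": 1}, {"tx": 0, "ty": 0, "tz": -6, "yaw": 0, "gripper": 1}])

```text
time_s: 2.65
tool_pos: [0.6003, 0.0, 0.1155]
ee_rot: [3.141, 0.0, 1.571]
contact_force: [-0.1, -0.0, -1.0]
finger_gap: 0.02
grasp_force: 30.0
```

apply_moves(targets=[{"tx": 0, "ty": -3, "tz": -3, "yaw": 0, "gripper": 1}, {"tx": 0, "ty": -8, "tz": -6, "yaw": 0, "gripper": 1}, {"tx": 0, "ty": -13, "tz": -6.5, "yaw": 0, "gripper": 1}, {"tx": 2, "ty": -17, "tz": -6.5, "yaw": 0, "gripper": 1}, {"tx": 6, "ty": -19, "tz": -6.5, "yaw": 0, "gripper": 1}, {"tx": 11, "ty": -19, "tz": -6.5, "yaw": 0, "gripper": 1}, {"tx": 16, "ty": -19, "tz": -6.5, "yaw": 0, "gripper": 1}, {"tx": 20, "ty": -19, "tz": -6.5, "yaw": 0, "gripper": 1}, {"tx": 23.5, "ty": -19, "tz": -6.5, "yaw": 0, "gripper": 1}, {"tx": 25, "ty": -19, "tz": -6.5, "yaw": 0, "gripper": 1}, {"tx": 25, "ty": -19, "tz": -6.5, "yaw": 0, "gripper": 1}, {"tx": 25, "ty": -19, "tz": -6.5, "yaw": 0, "gripper": 1}])

```text
time_s: 4.15
tool_pos: [0.4098, 0.249, 0.1788]
ee_rot: [-3.141, 0.0, 1.57]
contact_force: [-0.3, -0.0, -2.6]
finger_gap: 0.0201
grasp_force: 30.0
```

```bash
python3 - <<'E'
from h import *
s=ctrl.get_state();print(s['tool_pos'],s['ee_rot'],s['contact_force'])
for n in("wrist","side","scene"): snap(n,n+'1')
a=cv2.imread('pics/side1.png')[250:450,200:470];b=cv2.imread('pics/scene1.png')[180:330,380:520]
cv2.imwrite('pics/c1.png',np.vstack([cv2.resize(cv2.imread('pics/wrist1.png'),(400,300)),]) if 0 else np.hstack([cv2.resize(a,(430,320)),cv2.resize(b,(340,320))]))
E
```

```text
[0.4097924  0.24899683 0.17881122] [-3.14131077e+00  4.33760113e-04  1.57026531e+00] [-0.31995587 -0.01965995 -2.62282608]
```

View pics/c1.png

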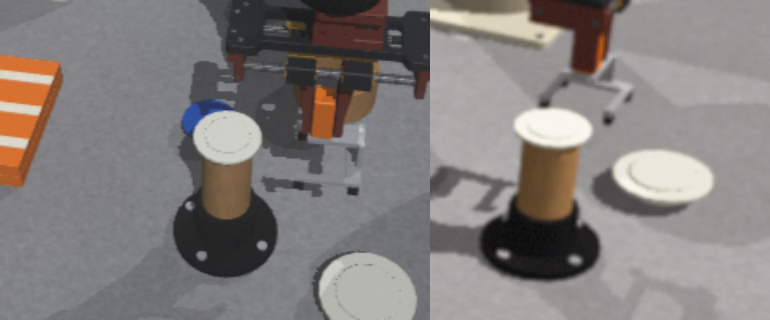

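View pics/wrist1.png

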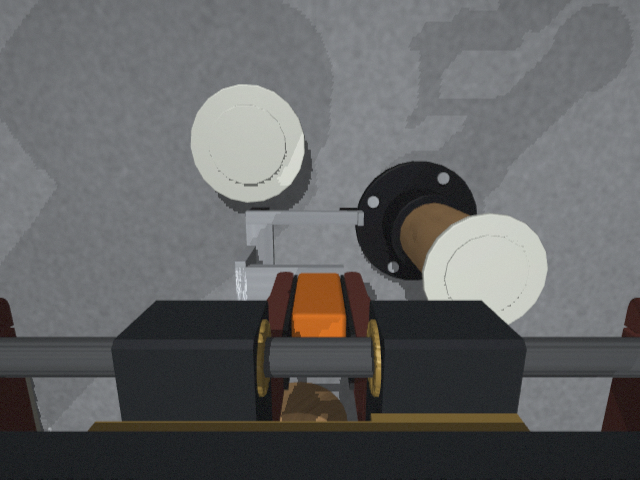

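The wrist view shows the cap at (485,270), the left tine with its lip along rows 212–224, and the handle between the fingers. I measure the fork and cap in this same view.

```bash
python3 - <<'E'
from h import *
p,d,P=cloud('wrist1');_,_,K,t,Rm=load('wrist1')
def ray(uv,z):
    r=np.c_[(uv[:,0]-K[0,2])/K[0,0],(uv[:,1]-K[1,2])/K[1,1],np.ones(len(uv))]@Rm.T
    return t+r*((z-t[2])/r[:,2])[:,None]
hsv=cv2.cvtColor(p,cv2.COLOR_RGB2HSV);S=hsv[...,1].astype(int);V=hsv[...,2].astype(int);z=P[...,2]
m=np.zeros(d.shape,np.uint8);m[205:340,415:560]=1
m=m*((z>.148)&(z<.165)&(S<60)).astype(np.uint8)
c=max(cv2.findContours(m,0,1)[0],key=cv2.contourArea)[:,0,:].astype(float)
q=ray(c,.154)[:,:2];
A=np.c_[2*q,np.ones(len(q))];s=np.linalg.lstsq(A,(q**2).sum(1),rcond=None)[0];r=np.sqrt(s[2]+s[:2]@s[:2])
print('cap',s[:2],r,'res',np.abs(np.hypot(*(q-s[:2]).T)-r).max(),'z',np.median(z[m>0]))
tm=np.zeros(d.shape,bool);tm[200:260,240:370]=1
tm&=(z>.125)&(z<.16)
k=P[tm];print('tine',k.min(0),k.max(0),np.median(k,0))
# edges per column by cast rays at z .141
for u in(285,300,315,330,345,358,361):
    v=np.where(tm[:,u])[0]
    print(u,v.min(),v.max(),ray(np.array([[u,v.min()-.5],[u,v.max()+.5]]),.1411)[:,:2].round(4).tolist(),np.median(z[v,u]).round(4))
hm=(z>.16)&(z<.178)&(S<60);hm[:,:235]=0;hm[:,345:]=0;hm[:255]=0;hm[310:]=0
k=P[hm];print('plate',k.min(0),k.max(0))
for n in('side','scene'):
    p,d,P=cloud(n+'1');b=(200,250,470,450) if n=='side' else (380,180,520,330)
    sub=P[b[1]:b[3],b[0]:b[2]];ps=p[b[1]:b[3],b[0]:b[2]];S2=cv2.cvtColor(ps,cv2.COLOR_RGB2HSV)[...,1]
    w=sub[(sub[...,2]>.145)&(sub[...,2]<.162)&(S2<60)&(sub[...,0]>.455)];print(n,'cap',(w.min(0)+w.max(0))/2)
    f=sub[(sub[...,2]>.128)&(sub[...,2]<.147)&(S2<60)&(sub[...,0]<.45)];print(n,'fork',len(f),f.min(0),f.max(0),np.median(f[:,2]))
E
```

```text
cap [0.4985857  0.25449351] 0.03031760799263753 res 0.01253170794062941 z 0.15402839698166965
tine [0.37019911 0.25402755 0.12593908] [0.43433291 0.28271748 0.15999139] [0.38476693 0.27731654 0.14077735]
285 211 224 [[0.3922, 0.2832], [0.392, 0.2755]] 0.1408
300 211 224 [[0.4003, 0.2832], [0.4002, 0.2755]] 0.1408
315 211 224 [[0.4084, 0.2832], [0.4084, 0.2755]] 0.141
330 211 224 [[0.4165, 0.2832], [0.4166, 0.2755]] 0.1411
345 208 224 [[0.4246, 0.2848], [0.4248, 0.2755]] 0.1402
358 211 225 [[0.4317, 0.2832], [0.4319, 0.2749]] 0.1438
361 211 225 [[0.4333, 0.2832], [0.4335, 0.2749]] 0.1435
plate [0.37015758 0.24320456 0.16004319] [0.42223262 0.26398532 0.17796834]
side cap [0.49654279 0.25115519 0.15235767]
side fork 502 [0.36843479 0.21351102 0.1287197 ] [0.43263185 0.28426912 0.14680209] 0.1397608989823314
scene cap [0.50005829 0.24993896 0.15433618]
scene fork 269 [0.36765304 0.21107988 0.12814295] [0.43936907 0.28248217 0.14608369] 0.14051378870812015
```

```bash
python3 - <<'E'
from h import *
p,d,P=cloud('wrist1');_,_,K,t,Rm=load('wrist1')
def ray(uv,z):
    r=np.c_[(uv[:,0]-K[0,2])/K[0,0],(uv[:,1]-K[1,2])/K[1,1],np.ones(len(uv))]@Rm.T
    return t+r*((z-t[2])/r[:,2])[:,None]
V=p.min(2).astype(int);S=cv2.cvtColor(p,cv2.COLOR_RGB2HSV)[...,1]
m=np.zeros(d.shape,np.uint8);m[200:345,410:560]=1
m*=((V>150)&(S<60)).astype(np.uint8)
c=max(cv2.findContours(m,0,1)[0],key=cv2.contourArea)[:,0,:].astype(float);print(c.min(0),c.max(0))
for lim in(295,310):
  for zz in(.154,):
    q=ray(c[c[:,1]<lim],zz)[:,:2]
    for it in range(3):
        A=np.c_[2*q,np.ones(len(q))];s=np.linalg.lstsq(A,(q**2).sum(1),rcond=None)[0];r=np.sqrt(s[2]+s[:2]@s[:2])
        e=np.abs(np.hypot(*(q-s[:2]).T)-r);q=q[e<max(.001,2*e.std())]
    print(lim,zz,s[:2],r,len(q),e.max())
E
```

```text
[424. 213.] [547. 324.]
295 0.154 [0.49801229 0.25142105] 0.03224802317591713 217 0.0007242883780404774
310 0.154 [0.49817358 0.25170808] 0.0320538347776971 239 0.00430582060176932
```

apply_moves(targets=[{"tx": 0.2, "ty": 0.5, "tz": 0, "yaw": 0, "gripper": 1}, {"tx": 0.2, "ty": 1.5, "tz": 0, "yaw": 0, "gripper": 1}, {"tx": 0.2, "ty": 2.5, "tz": 0, "yaw": 0, "gripper": 1}, {"tx": 0.2, "ty": 3.3, "tz": 0, "yaw": 0, "gripper": 1}, {"tx": 0.2, "ty": 4, "tz": 0, "yaw": 0, "gripper": 1}, {"tx": 0.2, "ty": 4.5, "tz": 0, "yaw": 0, "gripper": 1}, {"tx": 0.2, "ty": 4.9, "tz": 0, "yaw": 0, "gripper": 1}, {"tx": 0.2, "ty": 5.3, "tz": 0, "yaw": 0, "gripper": 1}, {"tx": 0.2, "ty": 5.3, "tz": 0, "yaw": 0, "gripper": 1}])

```text
time_s: 5.42
tool_pos: [0.4632, 0.2521, 0.1787]
ee_rot: [3.141, -0.0, 1.571]
contact_force: [0.0, -0.5, -1.9]
finger_gap: 0.0198
grasp_force: 30.0
```

```bash
python3 - <<'E'
from h import *
s=ctrl.get_state();print(s['tool_pos'],s['ee_rot'],s['contact_force'])
snap('wrist','wrist2')
E
```

```text
[0.4632102  0.25205806 0.17871345] [ 3.14141341e+00 -9.89061977e-05  1.57064104e+00] [ 0.00607783 -0.53309484 -1.92923067]
```

View pics/wrist2.png

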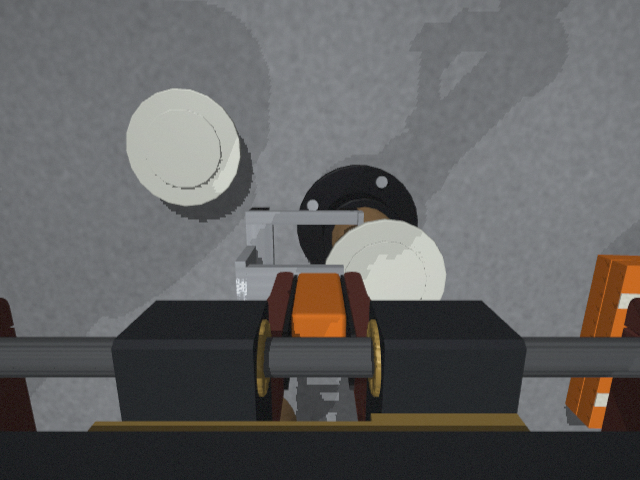

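The fork's left tine (rows 211–224) is level and entering beside the tube. The cap, at (385,270), is more central now, so I measure it a second time here.

```bash
python3 - <<'E'
from h import *
p,d,P=cloud('wrist2');_,_,K,t,Rm=load('wrist2')
def ray(uv,z):
    r=np.c_[(uv[:,0]-K[0,2])/K[0,0],(uv[:,1]-K[1,2])/K[1,1],np.ones(len(uv))]@Rm.T
    return t+r*((z-t[2])/r[:,2])[:,None]
V=p.min(2).astype(int);S=cv2.cvtColor(p,cv2.COLOR_RGB2HSV)[...,1]
for th in(110,150):
    m=np.zeros(d.shape,np.uint8);m[215:300,330:460]=1
    m*=((V>th)&(S<40)&(P[...,2]>.146)&(P[...,2]<.16)).astype(np.uint8)
    c=max(cv2.findContours(m,0,1)[0],key=cv2.contourArea)[:,0,:].astype(float)
    c=c[(c[:,1]<297)&((c[:,1]<262)|(c[:,0]>400))]
    # pixel outward half
    q=ray(c,.154)[:,:2]
    for it in range(4):
        A=np.c_[2*q,np.ones(len(q))];s=np.linalg.lstsq(A,(q**2).sum(1),rcond=None)[0];r=np.sqrt(s[2]+s[:2]@s[:2])
        e=np.abs(np.hypot(*(q-s[:2]).T)-r);q=q[e<max(.0008,2*e.std())]
    print(th,s[:2],r,len(q),e.max(),'ymax',q[:,1].max(),'xmax',q[:,0].max())
v=np.where((P[200:240,300,2]>.13))[0]+200
print(v.min(),v.max(),ray(np.array([[300,v.min()-.5],[300,v.max()+.5]]),.1411)[:,:2])
E
```

```text
110 [0.49814957 0.251252  ] 0.03238111723290726 165 0.0007725930915544604 ymax 0.2840017794900547 xmax 0.5307288230665657
150 [0.49833887 0.25127923] 0.03216858493813489 165 0.0006346460817772126 ymax 0.28348647026887264 xmax 0.5307288230665657
211 224 [[0.45367901 0.28628359]
 [0.45358924 0.27857629]]
```

apply_moves(targets=[{"tx": -0.07, "ty": 0, "tz": 0, "yaw": 0, "gripper": 1}, {"tx": -0.07, "ty": 0.4, "tz": 0, "yaw": 0, "gripper": 1}, {"tx": -0.07, "ty": 0.9, "tz": 0, "yaw": 0, "gripper": 1}, {"tx": -0.07, "ty": 1.4, "tz": 0, "yaw": 0, "gripper": 1}, {"tx": -0.07, "ty": 1.9, "tz": 0, "yaw": 0, "gripper": 1}, {"tx": -0.07, "ty": 2.3, "tz": 0, "yaw": 0, "gripper": 1}, {"tx": -0.07, "ty": 2.6, "tz": 0, "yaw": 0, "gripper": 1}, {"tx": -0.07, "ty": 2.8, "tz": 0, "yaw": 0, "gripper": 1}, {"tx": -0.07, "ty": 3, "tz": 0, "yaw": 0, "gripper": 1}, {"tx": -0.07, "ty": 3, "tz": 0, "yaw": 0, "gripper": 1}])

```text
time_s: 6.72
tool_pos: [0.4931, 0.2513, 0.1787]
ee_rot: [3.142, -0.0, 1.571]
contact_force: [0.3, -0.3, -1.1]
finger_gap: 0.0194
grasp_force: 30.0
```

apply_moves(targets=[{"tx": 0, "ty": 0.1, "tz": 0, "yaw": 0, "gripper": 1}, {"tx": 0, "ty": 0.2, "tz": 0, "yaw": 0, "gripper": 1}, {"tx": 0, "ty": 0.3, "tz": 0, "yaw": 0, "gripper": 1}, {"tx": 0, "ty": 0.35, "tz": 0, "yaw": 0, "gripper": 1}, {"tx": 0, "ty": 0.4, "tz": 0, "yaw": 0, "gripper": 1}, {"tx": 0, "ty": 0.4, "tz": 0, "yaw": 0, "gripper": 1}])

```text
time_s: 7.48
tool_pos: [0.497, 0.2513, 0.1787]
ee_rot: [3.142, -0.0, 1.571]
contact_force: [-0.4, -0.6, -2.0]
finger_gap: 0.0198
grasp_force: 30.0
```

apply_moves(targets=[{"tx": 0, "ty": 0.03, "tz": 0, "yaw": 0, "gripper": 1}, {"tx": 0, "ty": 0.06, "tz": 0, "yaw": 0, "gripper": 1}, {"tx": 0, "ty": 0.1, "tz": 0, "yaw": 0, "gripper": 1}, {"tx": 0, "ty": 0.1, "tz": 0, "yaw": 0, "gripper": 1}])

```text
time_s: 7.98
tool_pos: [0.498, 0.2513, 0.1787]
ee_rot: [3.142, -0.0, 1.571]
contact_force: [-0.3, 0.2, -1.9]
finger_gap: 0.0197
grasp_force: 30.0
```

apply_moves(targets=[{"tx": 0, "ty": 0.03, "tz": 0, "yaw": 0, "gripper": 1}, {"tx": 0, "ty": 0.06, "tz": 0, "yaw": 0, "gripper": 1}, {"tx": 0, "ty": 0.06, "tz": 0, "yaw": 0, "gripper": 1}])

```text
time_s: 8.35
tool_pos: [0.4985, 0.2513, 0.1786]
ee_rot: [-3.141, 0.0, 1.571]
contact_force: [-0.0, -0.5, -1.4]
finger_gap: 0.0198
grasp_force: 30.0
```

apply_moves(targets=[{"tx": 0, "ty": 0.02, "tz": 0, "yaw": 0, "gripper": 1}, {"tx": 0, "ty": 0.04, "tz": 0, "yaw": 0, "gripper": 1}, {"tx": 0, "ty": 0.06, "tz": 0, "yaw": 0, "gripper": 1}, {"tx": 0, "ty": 0.06, "tz": 0, "yaw": 0, "gripper": 1}])

```text
time_s: 8.85
tool_pos: [0.4987, 0.2513, 0.1786]
ee_rot: [-3.141, 0.0, 1.571]
contact_force: [-4.3, 1.2, -0.2]
finger_gap: 0.0198
grasp_force: 30.0
```

apply_moves(targets=[{"tx": 0, "ty": 0, "tz": 0, "yaw": 0, "gripper": 1}, {"tx": 0, "ty": 0, "tz": 0, "yaw": 0, "gripper": 1}])

```text
time_s: 9.1
tool_pos: [0.4987, 0.2513, 0.1785]
ee_rot: [-3.141, 0.0, 1.571]
contact_force: [-4.8, 0.5, 0.8]
finger_gap: 0.0199
grasp_force: 30.0
```

apply_moves(targets=[{"tx": 0, "ty": -0.04, "tz": 0, "yaw": 0, "gripper": 1}, {"tx": 0, "ty": -0.04, "tz": -0.1, "yaw": 0, "gripper": 1}, {"tx": 0, "ty": -0.04, "tz": -0.2, "yaw": 0, "gripper": 1}, {"tx": 0, "ty": -0.04, "tz": -0.3, "yaw": 0, "gripper": 1}, {"tx": 0, "ty": -0.04, "tz": -0.4, "yaw": 0, "gripper": 1}, {"tx": 0, "ty": -0.04, "tz": -0.5, "yaw": 0, "gripper": 1}, {"tx": 0, "ty": -0.04, "tz": -0.6, "yaw": 0, "gripper": 1}, {"tx": 0, "ty": -0.04, "tz": -0.65, "yaw": 0, "gripper": 1}, {"tx": 0, "ty": -0.04, "tz": -0.7, "yaw": 0, "gripper": 1}, {"tx": 0, "ty": -0.04, "tz": -0.7, "yaw": 0, "gripper": 1}])

```text
time_s: 10.35
tool_pos: [0.4986, 0.2513, 0.1857]
ee_rot: [-3.141, 0.0, 1.571]
contact_force: [-3.8, 0.3, -3.1]
finger_gap: 0.0199
grasp_force: 30.0
```

apply_moves(targets=[{"tx": 0, "ty": -0.04, "tz": -0.04, "yaw": 0, "gripper": 1}, {"tx": 0, "ty": -0.04, "tz": -0.1, "yaw": 0, "gripper": 1}, {"tx": 0, "ty": -0.04, "tz": -0.16, "yaw": 0, "gripper": 1}, {"tx": 0, "ty": -0.04, "tz": -0.22, "yaw": 0, "gripper": 1}, {"tx": 0, "ty": -0.04, "tz": -0.28, "yaw": 0, "gripper": 1}, {"tx": 0, "ty": -0.04, "tz": -0.34, "yaw": 0, "gripper": 1}])

```text
time_s: 11.1
tool_pos: [0.4986, 0.2513, 0.1891]
ee_rot: [3.141, -0.0, 1.571]
contact_force: [-2.5, -0.4, -5.2]
finger_gap: 0.0197
grasp_force: 30.0
```

apply_moves(targets=[{"tx": 0, "ty": 0, "tz": -0.05, "yaw": 0, "gripper": 1}, {"tx": 0, "ty": 0, "tz": -0.1, "yaw": 0, "gripper": 1}, {"tx": 0, "ty": 0, "tz": -0.15, "yaw": 0, "gripper": 1}, {"tx": 0, "ty": 0, "tz": -0.2, "yaw": 0, "gripper": 1}, {"tx": 0, "ty": 0, "tz": -0.25, "yaw": 0, "gripper": 1}])

```text
time_s: 11.72
tool_pos: [0.4984, 0.2512, 0.1912]
ee_rot: [-3.141, 0.0, 1.571]
contact_force: [1.6, 1.6, -13.1]
finger_gap: 0.0193
grasp_force: 30.0
```

apply_moves(targets=[{"tx": 0, "ty": 0, "tz": -0.04, "yaw": 0, "gripper": 1}, {"tx": 0, "ty": 0, "tz": -0.08, "yaw": 0, "gripper": 1}, {"tx": 0, "ty": 0, "tz": -0.12, "yaw": 0, "gripper": 1}, {"tx": 0, "ty": 0, "tz": -0.16, "yaw": 0, "gripper": 1}, {"tx": 0, "ty": 0, "tz": -0.2, "yaw": 0, "gripper": 1}])

```text
time_s: 12.35
tool_pos: [0.4985, 0.2514, 0.1942]
ee_rot: [3.141, -0.0, 1.571]
contact_force: [-0.7, -0.6, -5.5]
finger_gap: 0.0195
grasp_force: 30.0
```

apply_moves(targets=[{"tx": 0, "ty": 0, "tz": -0.06, "yaw": 0, "gripper": 1}, {"tx": 0, "ty": 0, "tz": -0.14, "yaw": 0, "gripper": 1}, {"tx": 0, "ty": 0, "tz": -0.23, "yaw": 0, "gripper": 1}, {"tx": 0, "ty": 0, "tz": -0.32, "yaw": 0, "gripper": 1}, {"tx": 0, "ty": 0, "tz": -0.41, "yaw": 0, "gripper": 1}, {"tx": 0, "ty": 0, "tz": -0.5, "yaw": 0, "gripper": 1}, {"tx": 0, "ty": 0, "tz": -0.6, "yaw": 0, "gripper": 1}, {"tx": 0, "ty": 0, "tz": -0.7, "yaw": 0, "gripper": 1}, {"tx": 0, "ty": 0, "tz": -0.8, "yaw": 0, "gripper": 1}, {"tx": 0, "ty": 0, "tz": -0.9, "yaw": 0, "gripper": 1}, {"tx": 0, "ty": 0, "tz": -1, "yaw": 0, "gripper": 1}, {"tx": 0, "ty": 0, "tz": -1.1, "yaw": 0, "gripper": 1}])

```text
time_s: 13.85
tool_pos: [0.4984, 0.2513, 0.2046]
ee_rot: [-3.142, 0.0, 1.571]
contact_force: [0.7, 0.2, -1.1]
finger_gap: 0.0201
grasp_force: 30.0
```

apply_moves(targets=[{"tx": 0, "ty": 0, "tz": -0.15, "yaw": 0, "gripper": 1}, {"tx": 0, "ty": 0, "tz": -0.35, "yaw": 0, "gripper": 1}, {"tx": 0, "ty": 0, "tz": -0.6, "yaw": 0, "gripper": 1}, {"tx": 0, "ty": 0, "tz": -0.9, "yaw": 0, "gripper": 1}, {"tx": 0, "ty": 0, "tz": -1.2, "yaw": 0, "gripper": 1}, {"tx": 0, "ty": 0, "tz": -1.5, "yaw": 0, "gripper": 1}, {"tx": 0, "ty": 0, "tz": -1.8, "yaw": 0, "gripper": 1}, {"tx": 0, "ty": 0, "tz": -2.1, "yaw": 0, "gripper": 1}, {"tx": 0, "ty": 0, "tz": -2.3, "yaw": 0, "gripper": 1}, {"tx": 0, "ty": 0, "tz": -2.4, "yaw": 0, "gripper": 1}, {"tx": 0, "ty": 0, "tz": -2.4, "yaw": 0, "gripper": 1}])

```text
time_s: 15.22
tool_pos: [0.4984, 0.2513, 0.2286]
ee_rot: [-3.142, -0.0, 1.571]
contact_force: [-1.0, -0.4, -1.6]
finger_gap: 0.0202
grasp_force: 30.0
```

```bash
python3 - <<'E'
from h import *
s=ctrl.get_state();print(s['tool_pos'],s['ee_rot'],s['contact_force'])
for n in("wrist","side"): snap(n,n+'3')
a=cv2.imread('pics/side3.png')[200:430,230:430];b=cv2.imread('pics/wrist3.png')[170:350,200:460]
cv2.imwrite('pics/c3.png',np.hstack([cv2.resize(a,(330,380)),cv2.resize(b,(460,380))]))
p,d,P=cloud('side3');S=cv2.cvtColor(p,cv2.COLOR_RGB2HSV)[...,1];V=p.min(2)
for lo,hi in((.145,.175),(.176,.2)):
    k=P[(P[...,2]>lo)&(P[...,2]<hi)&(S<60)&(abs(P[...,0]-.5)<.05)&(abs(P[...,1]-.25)<.05)];print(lo,len(k),len(k) and (k.min(0),k.max(0),np.median(k,0)))
E
```

```text
[0.49836912 0.25132137 0.22859611] [-3.14159223e+00 -2.39235084e-05  1.57076950e+00] [-1.0039165  -0.4098455  -1.64132698]
0.145 17 (array([0.4621238 , 0.23622252, 0.14565696]), array([0.51796538, 0.28417486, 0.17480104]), array([0.47583739, 0.28207915, 0.17261796]))
0.176 1232 (array([0.45694917, 0.22407534, 0.17618968]), array([0.52844523, 0.28737961, 0.19881542]), array([0.49281859, 0.26688801, 0.19357945]))
```

View pics/c3.png

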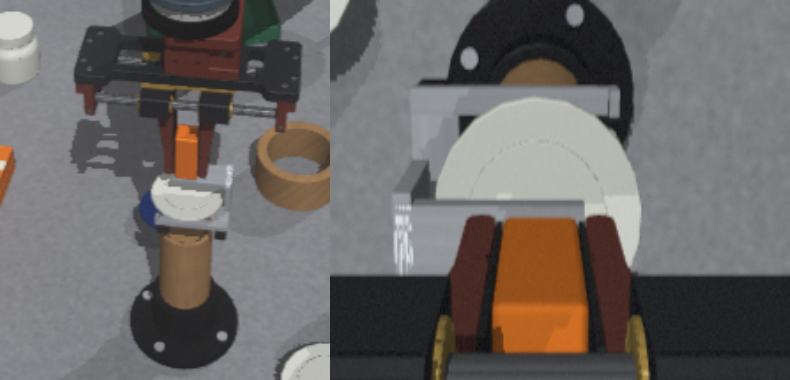

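The cap sits level on the fork, at side crop (190,200), clear of the tube. I carry it gently to the tray.

apply_moves(targets=[{"tx": -0.3, "ty": 0, "tz": 0, "yaw": 0, "gripper": 1}, {"tx": -0.9, "ty": 0, "tz": 0, "yaw": 0, "gripper": 1}, {"tx": -1.7, "ty": 0, "tz": 0, "yaw": 0, "gripper": 1}, {"tx": -2.7, "ty": 0, "tz": 0, "yaw": 0, "gripper": 1}, {"tx": -3.9, "ty": 0, "tz": 0, "yaw": 0, "gripper": 1}, {"tx": -5.3, "ty": 0, "tz": 0, "yaw": 0, "gripper": 1}, {"tx": -6.9, "ty": 0, "tz": 0, "yaw": 0, "gripper": 1}, {"tx": -8.7, "ty": 0, "tz": 0, "yaw": 0, "gripper": 1}, {"tx": -10.5, "ty": 0, "tz": 0, "yaw": 0, "gripper": 1}, {"tx": -12.3, "ty": 0, "tz": 0, "yaw": 0, "gripper": 1}, {"tx": -14.1, "ty": 0, "tz": 0, "yaw": 0, "gripper": 1}, {"tx": -15.9, "ty": 0, "tz": 0, "yaw": 0, "gripper": 1}])

```text
time_s: 16.82
tool_pos: [0.4984, 0.0911, 0.2286]
ee_rot: [3.142, -0.0, 1.571]
contact_force: [-0.2, 0.2, -1.3]
finger_gap: 0.0199
grasp_force: 30.0
```

apply_moves(targets=[{"tx": -1.8, "ty": 0.1, "tz": 0, "yaw": 0, "gripper": 1}, {"tx": -3.7, "ty": 0.3, "tz": 0, "yaw": 0, "gripper": 1}, {"tx": -5.6, "ty": 0.6, "tz": 0, "yaw": 0, "gripper": 1}, {"tx": -7.5, "ty": 0.9, "tz": 0, "yaw": 0, "gripper": 1}, {"tx": -9.4, "ty": 1.2, "tz": 0, "yaw": 0, "gripper": 1}, {"tx": -11.3, "ty": 1.5, "tz": 0, "yaw": 0, "gripper": 1}, {"tx": -13.2, "ty": 1.8, "tz": 0, "yaw": 0, "gripper": 1}, {"tx": -15.1, "ty": 2.1, "tz": 0, "yaw": 0, "gripper": 1}, {"tx": -17, "ty": 2.4, "tz": 0, "yaw": 0, "gripper": 1}, {"tx": -18.9, "ty": 2.7, "tz": 0, "yaw": 0, "gripper": 1}, {"tx": -20.8, "ty": 2.9, "tz": 0, "yaw": 0, "gripper": 1}, {"tx": -22.6, "ty": 3, "tz": 0, "yaw": 0, "gripper": 1}])

```text
time_s: 18.32
tool_pos: [0.5285, -0.135, 0.2285]
ee_rot: [-3.142, -0.0, 1.571]
contact_force: [0.8, 0.6, -1.7]
finger_gap: 0.0197
grasp_force: 30.0
```

apply_moves(targets=[{"tx": -1.8, "ty": 0, "tz": 0, "yaw": 0, "gripper": 1}, {"tx": -3.6, "ty": 0, "tz": 0, "yaw": 0, "gripper": 1}, {"tx": -5.4, "ty": 0, "tz": 0, "yaw": 0, "gripper": 1}, {"tx": -7.2, "ty": 0, "tz": 0, "yaw": 0, "gripper": 1}, {"tx": -9, "ty": 0, "tz": 0, "yaw": 0, "gripper": 1}, {"tx": -10.6, "ty": 0, "tz": 0, "yaw": 0, "gripper": 1}, {"tx": -12, "ty": 0, "tz": 0, "yaw": 0, "gripper": 1}, {"tx": -13.2, "ty": 0, "tz": 0, "yaw": 0, "gripper": 1}, {"tx": -14.2, "ty": 0, "tz": 0, "yaw": 0, "gripper": 1}, {"tx": -15, "ty": 0, "tz": 0, "yaw": 0, "gripper": 1}, {"tx": -15.5, "ty": 0, "tz": 0, "yaw": 0, "gripper": 1}, {"tx": -15.7, "ty": 0, "tz": 0, "yaw": 0, "gripper": 1}])

```text
time_s: 19.82
tool_pos: [0.5284, -0.2908, 0.2286]
ee_rot: [-3.142, -0.0, 1.571]
contact_force: [0.1, 0.2, -1.9]
finger_gap: 0.0199
grasp_force: 30.0
```

```bash
python3 - <<'E'
from h import *
s=ctrl.get_state();print(s['tool_pos'],s['ee_rot'],s['contact_force'])
for n in("wrist","side"): snap(n,n+'4')
a=cv2.imread('pics/side4.png')[60:260,230:430];b=cv2.imread('pics/wrist4.png')
cv2.imwrite('pics/c4.png',np.hstack([cv2.resize(a,(330,330)),cv2.resize(b,(440,330))]))
p,d,P=cloud('wrist4');S=cv2.cvtColor(p,cv2.COLOR_RGB2HSV);g=(S[...,0]>60)&(S[...,0]<90)&(S[...,1]>80)
k=P[g&(P[...,2]>.02)&(P[...,2]<.035)];print('wall',k.min(0),k.max(0));k=P[g&(P[...,2]<.01)];print('floor',k.min(0),k.max(0),np.median(k[:,2]))
p,d,P=cloud('side4');S=cv2.cvtColor(p,cv2.COLOR_RGB2HSV);g=(S[...,0]>60)&(S[...,0]<90)&(S[...,1]>80)&(abs(P[...,0]-.53)<.13)&(abs(P[...,1]+.29)<.13)
k=P[g&(P[...,2]>.0)&(P[...,2]<.04)];r=cv2.minAreaRect((k[:,:2]*1000).astype(np.float32));print(r)
E
```

```text
[ 0.52838829 -0.29078794  0.22856779] [-3.14157588e+00 -9.23226373e-05  1.57075820e+00] [ 0.07813387  0.21668787 -1.94891367]
wall [ 0.42302035 -0.3711173   0.02000908] [ 0.63676972 -0.18522168  0.02997257]
floor [ 0.4259816  -0.54044209 -0.00070587] [ 0.634672   -0.18909486  0.0099152 ] 0.0034419547747380486
((529.7818603515625, -292.17816162109375), (178.03756713867188, 190.62416076660156), 13.589775085449219)
```

View pics/c4.png

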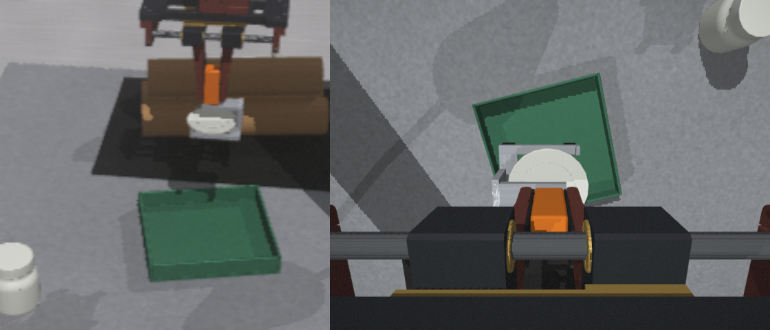

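apply_moves(targets=[{"tx": 0, "ty": 0, "tz": 0.4, "yaw": 0, "gripper": 1}, {"tx": 0, "ty": 0, "tz": 1.2, "yaw": 0, "gripper": 1}, {"tx": 0, "ty": 0, "tz": 2.4, "yaw": 0, "gripper": 1}, {"tx": 0, "ty": 0, "tz": 4, "yaw": 0, "gripper": 1}, {"tx": 0, "ty": 0, "tz": 5.8, "yaw": 0, "gripper": 1}, {"tx": 0, "ty": 0, "tz": 7.6, "yaw": 0, "gripper": 1}, {"tx": 0, "ty": 0, "tz": 9.4, "yaw": 0, "gripper": 1}, {"tx": 0, "ty": 0, "tz": 11.2, "yaw": 0, "gripper": 1}, {"tx": 0, "ty": 0, "tz": 12.8, "yaw": 0, "gripper": 1}, {"tx": 0, "ty": 0, "tz": 14.2, "yaw": 0, "gripper": 1}, {"tx": 0, "ty": 0, "tz": 15.2, "yaw": 0, "gripper": 1}, {"tx": 0, "ty": 0, "tz": 15.8, "yaw": 0, "gripper": 1}])

```text
time_s: 21.42
tool_pos: [0.5284, -0.2906, 0.07]
ee_rot: [-3.141, -0.0, 1.571]
contact_force: [-0.1, 1.0, -1.2]
finger_gap: 0.0198
grasp_force: 30.0
```

apply_moves(targets=[{"tx": 0, "ty": 0, "tz": 0.3, "yaw": 0, "gripper": 1}, {"tx": 0, "ty": 0, "tz": 0.6, "yaw": 0, "gripper": 1}, {"tx": 0, "ty": 0, "tz": 0.8, "yaw": 0, "gripper": 1}, {"tx": 0, "ty": 0, "tz": 0.95, "yaw": 0, "gripper": 1}, {"tx": 0, "ty": 0, "tz": 1.05, "yaw": 0, "gripper": 1}, {"tx": 0, "ty": 0, "tz": 1.1, "yaw": 0, "gripper": 1}])

```text
time_s: 22.18
tool_pos: [0.5284, -0.2907, 0.0596]
ee_rot: [3.142, 0.0, 1.571]
contact_force: [-0.4, 1.3, -2.5]
finger_gap: 0.0201
grasp_force: 30.0
```

apply_moves(targets=[{"tx": 0, "ty": 0, "tz": 0.05, "yaw": 0, "gripper": 1}, {"tx": 0, "ty": 0, "tz": 0.1, "yaw": 0, "gripper": 1}, {"tx": 0, "ty": 0, "tz": 0.15, "yaw": 0, "gripper": 1}, {"tx": 0, "ty": 0, "tz": 0.15, "yaw": 0, "gripper": 1}])

```text
time_s: 22.68
tool_pos: [0.5284, -0.2907, 0.058]
ee_rot: [-3.142, -0.0, 1.571]
contact_force: [-0.1, -0.5, -1.6]
finger_gap: 0.0204
grasp_force: 30.0
```

apply_moves(targets=[{"tx": 0, "ty": 0, "tz": 0.03, "yaw": 0, "gripper": 1}, {"tx": 0, "ty": 0, "tz": 0.06, "yaw": 0, "gripper": 1}, {"tx": 0, "ty": 0, "tz": 0.06, "yaw": 0, "gripper": 1}])

```text
time_s: 23.05
tool_pos: [0.5284, -0.2907, 0.0576]
ee_rot: [-3.142, 0.0, 1.571]
contact_force: [-0.2, -0.5, 0.7]
finger_gap: 0.0198
grasp_force: 30.0
```

apply_moves(targets=[{"tx": 0, "ty": 0, "tz": 0.02, "yaw": 0, "gripper": 1}, {"tx": 0, "ty": 0, "tz": 0.02, "yaw": 0, "gripper": 3}, {"tx": 0, "ty": 0, "tz": 0.02, "yaw": 0, "gripper": 5}, {"tx": 0, "ty": 0, "tz": 0.02, "yaw": 0, "gripper": 5}, {"tx": 0, "ty": 0, "tz": 0.02, "yaw": 0, "gripper": 5}, {"tx": 0, "ty": 0, "tz": 0.02, "yaw": 0, "gripper": 5}])

```text
time_s: 23.8
tool_pos: [0.5284, -0.2907, 0.0573]
ee_rot: [3.142, -0.0, 1.571]
contact_force: [-0.6, -0.1, 0.4]
finger_gap: 0.0497
grasp_force: 0.0
```

apply_moves(targets=[{"tx": 0, "ty": 0, "tz": -0.5, "yaw": 0, "gripper": 5}, {"tx": 0, "ty": 0, "tz": -2, "yaw": 0, "gripper": 5}, {"tx": 0, "ty": 0, "tz": -5, "yaw": 0, "gripper": 5}, {"tx": 0, "ty": 0, "tz": -9, "yaw": 0, "gripper": 5}, {"tx": 0, "ty": 0, "tz": -13, "yaw": 0, "gripper": 5}, {"tx": 0, "ty": 0, "tz": -16, "yaw": 0, "gripper": 5}, {"tx": 0, "ty": 0, "tz": -18, "yaw": 0, "gripper": 5}, {"tx": 0, "ty": 0, "tz": -18, "yaw": 0, "gripper": 5}, {"tx": 0, "ty": 0, "tz": -18, "yaw": 0, "gripper": 5}])

```text
time_s: 24.92
tool_pos: [0.528, -0.2904, 0.237]
ee_rot: [-3.141, -0.0, 1.571]
contact_force: [-0.1, 0.4, -0.5]
finger_gap: 0.0497
grasp_force: 0.0
```

```bash
python3 - <<'E'
from h import *
s=ctrl.get_state();print(s['tool_pos'],s['contact_force'])
for n in("wrist","side"): snap(n,n+'5')
a=cv2.imread('pics/side5.png')[130:250,290:420];b=cv2.imread('pics/wrist5.png')
cv2.imwrite('pics/c5.png',np.hstack([cv2.resize(a,(350,330)),cv2.resize(b,(440,330))]))
E
```

```text
[ 0.5279616  -0.29044101  0.23696757] [-0.09635252  0.44186245 -0.50704431]
```

View pics/c5.png

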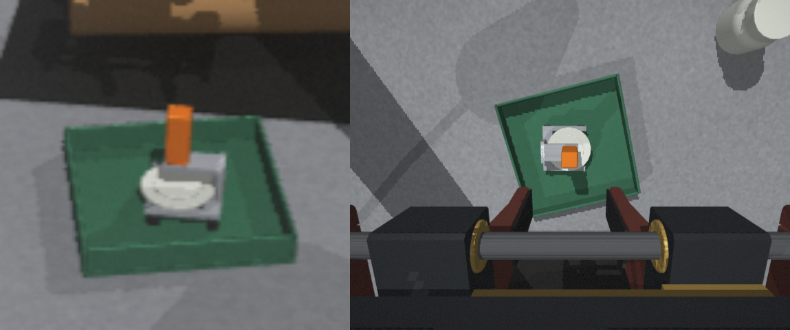

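The puller stands upright at the tray's centre, with its handle at (570,157) in the wrist half of the picture. The cap lies level on its fork and the gripper is clear.

```bash
python3 -c "
from h import *
print(ctrl.sign_off())"
```

```text
the job is handed in; nothing more can be done
None
```

The job is handed in at about 25 s of the 72 s allowed: the cap came off cleanly, and the puller stands upright in the tray with the cap level on its fork; sign-off returned no verdict.

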